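# Set out the guest room tea tray

## Robot

A 6-joint arm with a two-finger parallel gripper is mounted at the origin on the work surface. World frame = base frame: x ahead of the robot, y to its left, z up, the work surface at z = 0. Lengths are in m, angles in rad, forces in N, time in s.
With the tool pointing down it reaches from about 0.375 to 0.9 m from the base axis. Payload 3.1 kg.
Tool frame: the origin (TCP) lies between the finger pads; the fingertips stand manip.finger_overhang ahead of it and the grasp point (between the pads) lies 5 mm behind it (manip.finger_overhang is the distance from the TCP to the fingertips, in m); z points along the fingers, y is the line along which they close (so a half turn about z gives the same grasp; the last joint's range is limited). The gripper opens to 85 mm and grips with 20 to 120 N. Pads are 22 mm wide; open, the fingers measure 114 mm over their backs; the gripper's body (76 mm by 85 mm) begins 54 mm behind the grasp point. The pads swing forward as they close: fully open they stand 13 mm farther back than shut.
Start: joints at [0.998, 0.527, 1.433, -0, 1.181, -0.178], TCP at [0.24, 0.577, 0.206] pointing down, gripper open.
Joint ranges: [-3.08, 3.08], [-0.75, 2.2], [0.22, 2.44], [-1.43, 4.57], [0, 2.65], [-2.85, 2.85]. Speed limits (rad/s): [2.79, 2.79, 3.14, 3.14, 3.14, 3.14].

## Interface

Orientations are given as a unit quaternion [x, y, z, w].
In Python, from station import manip gives the robot as it stands.
- The arm moves only by the tool drive_tool, never from a script. Its argument "plan" is a list of rows, each a list of 7 numbers: the shift along the tool's x, y, z in m, then the turn, a rotation vector about the tool's x, y, z in degrees, then the opening, from -1 (shut) to 1 (fully open). In form: [[x, y, z, wx, wy, wz, gripper], ...]. A call has 1 to 10 rows; each row shifts and turns the commanded pose from where the row before left it, along the tool's axes as they then stand; what a row does not reach is not made up. A row lasts 1/10 s, in which the tool goes at most 50 mm and 8.59 degrees, less where a joint would pass 70% of its speed; a pose out of reach is approached as far as the arm can. A call is refused whole if a number of a shift passes 0.05 or a number of a turn 8.59, either way. A call with a gripper value outside its range is refused whole. The fingers move at their own pace and stop on an object; "newtons" is the grip in N (left out, the last holds). Time passes only in rows, so rows that do not move let the fingers close. It gives the time, the measured TCP pose, the force, the opening and the grip force at its end, in the units of the state.
- manip.sense(): the state, without advancing time (a new reading comes with each control period).
- manip.snapshot(name): name is "scene" or "side" or "wrist"; returns a dict with "image" (400x640x3 uint8, red, green, blue), "z_map" (400x640 float32, m along the optical axis (not along the pixel's ray), 0 where there is no reading), "fov_y" (degrees; the focal length in pixels is half the picture's height over the tangent of half this angle, whatever the lens; pixels are square), "cx", "cy" (the principal point, pixels), "k1" (the pictures are not rectified: a ray, as slopes to the right and down, at radius r is drawn at 1 + k1 r^2 times it, then the intrinsics apply), "extrinsics" (4x4, takes a point from camera to world coordinates); the wrist camera has in their place "mount" (4x4, takes a point from camera to tool coordinates, whose origin is the TCP and whose axes are the flange's). Camera axes: x right, y up, looking along -z (the intrinsics and any distortion apply to the point x, -y, -z); pixel columns grow to the right and rows downward; lengths in m; the calibration is good to about 2 mm. A picture is of the moment at which its call begins: read the wrist's pose just before it.
- manip.sign_off(): hands the job in; it is judged then, once.
The state is a dict: "t": time; "q": joint angles; "qd": joint speeds; "tau": joint torques, N m; "tcp_pos": TCP position; "tool_rot": TCP orientation; "force": force on the tool from outside, world axes, zero at the start; "ft_torque": the same for the moment, N m; "finger_gap": opening from 0.0 (shut) to 1.0 (fully open); "gripper_force": force on a finger pad.
Only numpy, scipy, OpenCV 4.12 (cv2) and the standard library are available. Lean on these libraries where they do the work, as an engineer would, in place of code of your own. Each camera call takes 0.05 s, during which the arm holds its last target. There are 200 camera calls.

## Task

Set out the tea tray for the next guest: on the tray's dark strip, stand the coffee canister (orange lid) and the sugar canister (white lid) side by side about a finger's width apart, one on each side of the strip's white middle line, coffee on the same side of the line as the blue saucer. Stack the tea canister (green lid) on top so that it rests across both lids, right over the middle line, and stand the white mug upright in the middle of the saucer. Leave the blue-lidded canister and the steel tumbler where they stand.

Things in the scene. Friction and masses are not known exactly. Their poses are not given: they have to be found in the camera images.
- tray: White rectangular tray, fixed to the desk during the job; 270 mm (its x) by 340 mm (its y), floor 8 mm thick, rim 20 mm high and 6 mm thick. Its place and yaw vary. Origin: centre of its underside; x points away from the robot towards the strip, y along the strip, z up. The saucer and the basket stand in its -x half, one to the +y side, the other to the -y side; which is which varies.
- strip (a point): Centre of the dark grey strip printed flush on the tray floor (no step): 84 mm (tray x) by 220 mm (tray y), at the tray's far (+x) half. This point lies on the surface of the tray floor, 8 mm above the desk and 68 mm along the tray's +x from the tray's origin; axes as the tray's. A white line 5 mm wide crosses the strip here, along x, at y = 0, and divides it into a +y and a -y half.
- saucer: Blue round saucer, fixed on the tray floor, 132 mm rim diameter, 10 mm high, flat inside for 45 mm round the centre, its inner floor 5 mm above its origin. Origin: centre of its underside.
- basket: Square wooden sachet basket with milk pots and sachets, 110 x 110 x 40 mm, fixed on the tray beside the saucer; not to be handled. Origin: centre of its underside.
- coffee: Coffee canister: upright black cylinder, 64 mm diameter, 95 mm tall, with a flat orange lid as wide as the body (a thin steel band under it); loose, about 0.25 kg. Origin: centre of its underside, z up.
- sugar: Sugar canister: upright black cylinder, 64 mm diameter, 95 mm tall, with a flat white lid as wide as the body (a thin steel band under it); loose, about 0.25 kg. Origin: centre of its underside, z up.
- tea: Tea canister: upright black cylinder, 64 mm diameter, 95 mm tall, with a flat green lid as wide as the body (a thin steel band under it); loose, about 0.25 kg. Origin: centre of its underside, z up.
- choc: Drinking chocolate canister: upright black cylinder, 64 mm diameter, 95 mm tall, with a flat blue lid as wide as the body (a thin steel band under it); loose, about 0.25 kg. Origin: centre of its underside, z up. Not needed: stays where it is.
- mug: White open mug, 66 mm outer diameter, 90 mm tall, wall 4 mm, with a handle on its own +y side that sticks out 37 mm from the wall, between 15 and 80 mm above the foot; loose, about 0.25 kg. Origin: centre of its underside, z up. Hold it across its x diameter to keep clear of the handle.
- tumbler: Open steel tumbler without handle, 66 mm diameter at the rim, 95 mm tall, loose. Not needed: stays where it is. Origin: centre of its underside.
Mind the look-alikes: they are no part of the job. Leave any yellow look-alike of the sugar alone.

How it is judged:
By the outcome, as a careful person would: the job done as asked, in the order asked, and still so for the second after the job is handed in, with the robot touching nothing.
It also fails if it takes over 117 s, if anything falls off the work surface, if the arm or the gripper's body presses on something with over 40 N, if the wrist force passes 120 N, or if a joint passes its speed limit or range.

## Working session

There is one attempt and no reset: what is moved stays moved. The work goes in short steps, Python scripts to look and compute and a tool call to move; the robot and the scene stay as the last step left them, time stands still between calls to the robot, and variables do not carry over. Pictures are saved under pics/ and viewed, at most 14 in all, crops included, and the job is handed in when it is done.

Besides the shell and the picture viewer there is one more tool, called after "Call:" as name(argument=value, ...) on one line, values as JSON. drive_tool: Moves the arm, as the interface text tells. Its arguments: {"type":"object","properties":{"plan":{"type":"array"},"newtons":{"type":"number"}},"required":["plan"]}

```bash
mkdir -p pics; ls; cat > h.py <<'E'
import numpy as np, cv2, pickle
from station import manip
def snap(n, save=None):
    s=manip.sense(); d=manip.snapshot(n)
    if n=="wrist":
        from scipy.spatial.transform import Rotation as R
        T=np.eye(4); T[:3,:3]=R.from_quat(s["tool_rot"]).as_matrix(); T[:3,3]=s["tcp_pos"]; d["E"]=T@np.array(d["mount"])
    else: d["E"]=np.array(d["extrinsics"])
    if save: cv2.imwrite("pics/"+save, cv2.cvtColor(d["image"],cv2.COLOR_RGB2BGR)); pickle.dump(d,open("pics/"+save[:-4]+".pkl","wb"))
    return d
def rays(d,uv):
    uv=np.atleast_2d(np.asarray(uv,float)); f=200/np.tan(np.radians(d["fov_y"])/2)
    K=np.array([[f,0,d["cx"]],[0,f,d["cy"]],[0,0,1]])
    p=cv2.undistortPoints(uv[:,None],K,np.array([d["k1"],0,0,0.]))[:,0]
    return np.c_[p[:,0],-p[:,1],-np.ones(len(p))]
def plane(d,uv,z):
    r=rays(d,uv)@d["E"][:3,:3].T; o=d["E"][:3,3]
    return o+r*((z-o[2])/r[:,2])[:,None]
def depth(d,uv):
    uv=np.atleast_2d(uv).astype(int); Z=d["z_map"][uv[:,1],uv[:,0]]
    return (rays(d,uv)*Z[:,None])@d["E"][:3,:3].T+d["E"][:3,3]
def cloud(d):
    v,u=np.mgrid[0:400,0:640]; P=depth(d,np.c_[u.ravel(),v.ravel()]).reshape(400,640,3)
    P[d["z_map"]==0]=np.nan; return P
E
python3 - <<'E'
from h import *
s=manip.sense(); print(s); print(manip.finger_overhang)
for n in ["scene","side","wrist"]:
    d=snap(n,n+"0.png"); print(n,d["fov_y"],d["cx"],d["cy"],d["k1"],d["E"].round(3).tolist())
E
```

```text
pics
{'t': 0.0, 'q': array([ 9.97517604e-01,  5.28453425e-01,  1.43391770e+00, -7.83334830e-06,
        1.18143476e+00, -1.78476727e-01]), 'qd': array([-0.0005506 ,  0.00030391,  0.00027079, -0.00034115, -0.00143037,
        0.00057524]), 'tau': array([ 1.64244211e-04, -4.42358673e+01, -1.78025061e+01, -2.98078185e-04,
        8.52419558e-03,  2.66249849e-07]), 'tcp_pos': array([0.2399176 , 0.57626291, 0.20533664]), 'tool_rot': array([ 1.96119886e-01,  9.80579301e-01, -1.03068628e-03, -4.02856997e-04]), 'force': array([ 0.0362078 , -0.23643106, -0.81691994]), 'ft_torque': array([ 0.04798397,  0.01830247, -0.01411882]), 'gripper_force': 0.0, 'finger_gap': 0.9986077433692426}
0.014
scene 57.06025322112024 314.2495639854162 203.24463502889805 -0.025754852728180296 [[0.202, -0.512, 0.835, 1.438], [0.979, 0.125, -0.16, -0.118], [-0.022, 0.85, 0.526, 0.614], [0.0, 0.0, 0.0, 1.0]]
side 47.028989745366665 319.99058296311694 198.9125188677612 -0.053499606592603055 [[0.997, 0.056, -0.048, 0.448], [-0.073, 0.697, -0.713, -0.892], [-0.006, 0.715, 0.699, 0.967], [0.0, 0.0, 0.0, 1.0]]
wrist 63.0265215330591 315.6794942753775 202.36489438960902 -0.03664412378405274 [[0.384, -0.875, -0.296, 0.164], [0.923, 0.363, 0.124, 0.607], [-0.001, -0.321, 0.947, 0.372], [0.0, 0.0, 0.0, 1.0]]
```

View pics/scene0.png

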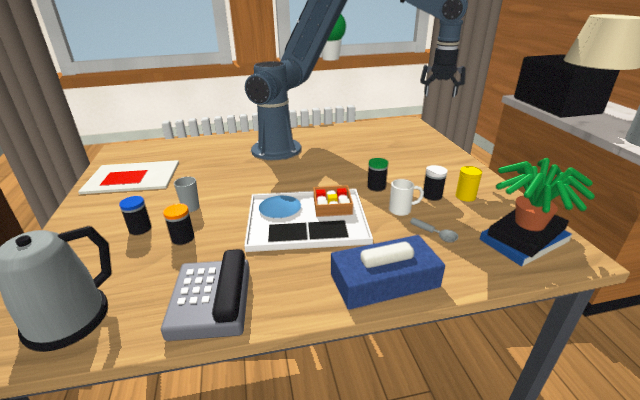

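View pics/side0.png

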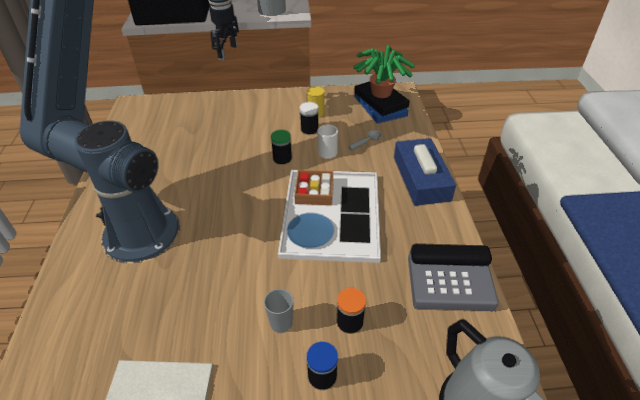

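The scene view shows the saucer (280,208), strip (308,232), coffee (177,211), choc (133,204), tumbler (187,185), tea (378,163), mug with its handle to the right (401,190) and sugar (434,173), with the yellow look-alike at (468,180). The side view shows the same layout: coffee (351,300), tea (281,138), sugar (309,110), mug (328,133), saucer (311,231).

```bash
cat > m.py <<'E'
from h import *
L=lambda n:pickle.load(open(f"pics/{n}.pkl","rb"))
boxes={"scene0":{"coffee":(160,200,195,250),"choc":(115,190,155,240),"tea":(364,153,392,195),"sugar":(422,162,448,203)},
"side0":{"coffee":(332,285,370,335),"choc":(302,338,342,392),"tea":(268,128,296,167),"sugar":(297,100,321,136)}}
def lidmask(d,name):
    h=cv2.cvtColor(d["image"],cv2.COLOR_RGB2HSV); H,S,V=[h[...,i].astype(int) for i in range(3)]
    return {"coffee":(H<20)&(S>180)&(V>120),"choc":(H>100)&(H<130)&(S>150)&(V>60),"tea":(H>45)&(H<85)&(S>120)&(V>50),"sugar":(S<40)&(V>150)}[name]
res={}
for n in boxes:
    d=L(n); P=cloud(d)
    for o,(a,b,c,e) in boxes[n].items():
        m=np.zeros((400,640),bool); m[b:e,a:c]=lidmask(d,o)[b:e,a:c]
        z=P[m][:,2]; zt=np.nanpercentile(z,90)
        t=m&(np.abs(P[...,2]-zt)<.004); v,u=np.nonzero(t)
        q=np.nanmean(P[t],0); (uc,vc),ax,_=cv2.fitEllipse(np.c_[u,v].astype(np.float32)) if 0 else cv2.minAreaRect(np.c_[u,v].astype(np.float32))
        print(n,o,"n",t.sum(),"ztop %.4f"%zt,"depth-centroid",q.round(4),"ext",(np.nanmax(P[t],0)-np.nanmin(P[t],0)).round(3)[:2],"ray@.095",plane(d,[[u.mean(),v.mean()]],.095)[0].round(4))
        res.setdefault(o,[]).append((d["E"][:3,3],(rays(d,[[u.mean(),v.mean()]])@d["E"][:3,:3].T)[0]))
for o,rr in res.items():
    A=sum(np.eye(3)-np.outer(r,r)/(r@r) for _,r in rr); B=sum((np.eye(3)-np.outer(r,r)/(r@r))@p for p,r in rr)
    x=np.linalg.solve(A,B); miss=[np.linalg.norm(np.cross(x-p,r/np.linalg.norm(r))) for p,r in rr]
    print("triang",o,x.round(4),np.round(miss,4))
# mug rim/handle, tray strip, saucer
for n,mb,sb,ub in [("scene0",(385,175,425,220),(262,215,356,246),(255,192,304,225)),("side0",(314,122,342,162),(334,182,375,247),(284,210,338,252))]:
    d=L(n);P=cloud(d)
    m=np.zeros((400,640),bool); a,b,c,e=mb; m[b:e,a:c]=True
    rim=m&(P[...,2]>.085)&(P[...,2]<.1); q=P[rim]; (cx,cy),r=cv2.minEnclosingCircle(q[:,:2].astype(np.float32))
    print(n,"mug rim z",np.percentile(q[:,2],[10,50,90]).round(4),"circ",round(cx,4),round(cy,4),round(r,4))
    q=P[m&(P[...,2]>.03)&(P[...,2]<.07)]; dd=np.hypot(q[:,0]-cx,q[:,1]-cy); hq=q[(dd>.04)&(dd<.08)]
    print("  handle pts",len(hq), hq.mean(0).round(4) if len(hq) else "", "ang",np.degrees(np.arctan2(*(hq.mean(0)[:2]-[cx,cy])[::-1])).round(1) if len(hq) else "")
    a,b,c,e=sb; im=d["image"][b:e,a:c].astype(int); dk=((im.max(2)<60)*255).astype(np.uint8)
    cs,_=cv2.findContours(dk,cv2.RETR_EXTERNAL,cv2.CHAIN_APPROX_NONE); cs=sorted(cs,key=cv2.contourArea)[-2:]
    for k in cs:
        w=plane(d,k[:,0].astype(float)+[a,b],.008)[:,:2].astype(np.float32); R=cv2.minAreaRect(w); wz=P[b:e,a:c][dk>0][:,2]
        print("  strip half",np.round(R[0],4),np.round(R[1],4),round(R[2],2),"z",np.nanmedian(wz).round(4))
    a,b,c,e=ub; h=cv2.cvtColor(d["image"],cv2.COLOR_RGB2HSV)[b:e,a:c].astype(int)
    bl=(h[...,0]>90)&(h[...,0]<120)&(h[...,1]>90); v,u=np.nonzero(bl); w=plane(d,np.c_[u+a,v+b],.016)[:,:2].astype(np.float32)
    E=cv2.fitEllipse(cv2.convexHull(w)); print("  saucer",np.round(E[0],4),np.round(E[1],4),"z",np.nanmedian(P[b:e,a:c][bl][:,2]).round(4))
E
python3 m.py
```

```text
scene0 coffee n 58 ztop 0.0951 depth-centroid [ 0.5712 -0.3248  0.0938] ext [0.068 0.061] ray@.095 [ 0.5735 -0.3243  0.095 ]
scene0 choc n 212 ztop 0.0955 depth-centroid [ 0.484  -0.4528  0.0943] ext [0.068 0.061] ray@.095 [ 0.4855 -0.4523  0.095 ]
scene0 tea n 137 ztop 0.0951 depth-centroid [0.4108 0.2949 0.0938] ext [0.064 0.06 ] ray@.095 [0.4134 0.2939 0.095 ]
scene0 sugar n 158 ztop 0.0950 depth-centroid [0.5089 0.4495 0.0938] ext [0.064 0.064] ray@.095 [0.5112 0.4482 0.095 ]
side0 coffee n 481 ztop 0.0972 depth-centroid [ 0.5528 -0.3276  0.0956] ext [0.061 0.063] ray@.095 [ 0.5529 -0.3274  0.095 ]
side0 choc n 599 ztop 0.0972 depth-centroid [ 0.4775 -0.4562  0.0956] ext [0.06  0.062] ray@.095 [ 0.4775 -0.4561  0.095 ]
side0 tea n 143 ztop 0.0974 depth-centroid [0.4037 0.2903 0.0959] ext [0.057 0.06 ] ray@.095 [0.4037 0.2914 0.095 ]
side0 sugar n 94 ztop 0.0968 depth-centroid [0.5003 0.4495 0.0952] ext [0.059 0.061] ray@.095 [0.5003 0.4496 0.095 ]
triang coffee [ 0.5553 -0.3256  0.0866] [0.0035 0.0035]
triang choc [ 0.4778 -0.4546  0.0911] [0.0005 0.0005]
triang tea [0.4035 0.2979 0.0901] [0.0001 0.0001]
triang sugar [0.5007 0.4551 0.0901] [0.0011 0.0011]
scene0 mug rim z [0.0855 0.0879 0.0894] circ 0.5602 0.318 0.0343
  handle pts 43 [0.5661 0.3773 0.0499] ang 84.3
  strip half [0.6186 0.0749] [0.1032 0.0765] 82.43 z 0.0075
  strip half [ 0.6035 -0.0368] [0.1026 0.0764] 82.12 z 0.0075
  saucer [ 0.4771 -0.0426] [0.1239 0.1274] z 0.0125
side0 mug rim z [0.0862 0.0887 0.0913] circ 0.5522 0.3164 0.0336
  handle pts 0  ang 
  strip half [0.6166 0.0769] [0.1026 0.0795] 81.98 z 0.0096
  strip half [ 0.6019 -0.0351] [0.1027 0.0802] 81.87 z 0.0096
  saucer [ 0.4765 -0.041 ] [0.1231 0.128 ] z 0.0148
```

Call:
drive_tool(plan=[[0, 0, -0.005, 0, 0, 8.34, 1], [0, 0, -0.005, 0, 0, 8.34, 1], [0, 0, 0, 0, 0, 8.34, 1], [0, 0, 0, 0, 0, 8.34, 1], [0, 0, 0, 0, 0, 8.34, 1], [0, 0, 0, 0, 0, 8.34, 1], [0, 0, 0, 0, 0, 8.34, 1], [0, 0, 0, 0, 0, 8.34, 1], [0, 0, 0, 0, 0, 8.34, 1]])

```text
t: 1.05
tcp_pos: [0.2402, 0.5766, 0.2159]
tool_rot: [0.755, 0.656, -0.0, 0.0]
force: [1.0, -0.4, 0.4]
finger_gap: 0.998
gripper_force: 0.0
```

Call:
drive_tool(plan=[[-0.042, 0.022, 0, 0, 0, 0, 1], [-0.042, 0.022, 0, 0, 0, 0, 1], [-0.042, 0.022, 0, 0, 0, 0, 1], [-0.042, 0.022, 0, 0, 0, 0, 1], [-0.042, 0.022, 0, 0, 0, 0, 1], [-0.042, 0.022, 0, 0, 0, 0, 1], [-0.042, 0.022, 0, 0, 0, 0, 1], [-0.042, 0.022, 0, 0, 0, 0, 1], [-0.042, 0.022, 0, 0, 0, 0, 1], [0, 0, 0, 0, 0, 0, 1]])

```text
t: 2.05
tcp_pos: [0.3885, 0.1712, 0.2165]
tool_rot: [0.756, 0.655, 0.0, 0.001]
force: [-0.4, 0.9, 0.1]
finger_gap: 1.003
gripper_force: 0.0
```

```bash
cat >> h.py <<'E'
S=np.array([.6101,.020]); YAW=np.radians(-7.7)
M=np.array([[np.cos(YAW),np.sin(YAW)],[-np.sin(YAW),np.cos(YAW)]])
def tf(p): return M@(np.asarray(p)[:2]-S)   # world -> strip frame (tool y, tool x)
def st():
    from scipy.spatial.transform import Rotation as R
    s=manip.sense(); r=R.from_quat(s["tool_rot"]).as_matrix()
    print("t %.1f"%s["t"],"tcp",s["tcp_pos"].round(4),"strip-frame",tf(s["tcp_pos"]).round(4),"tool y yaw %.2f"%np.degrees(np.arctan2(r[1,1],r[0,1])),"tilt",r[:2,2].round(4),"gap %.3f gf %.1f"%(s["finger_gap"],s["gripper_force"]),"F",s["force"].round(1))
def lid(d,o,xy,z,rad=.06,tol=.004):
    """centre of the top at height z near xy: colour mask + height, rays onto plane"""
    P=cloud(d); h=cv2.cvtColor(d["image"],cv2.COLOR_RGB2HSV).astype(int); H,Sa,V=h[...,0],h[...,1],h[...,2]
    c={"coffee":(H<20)&(Sa>150)&(V>90),"tea":(H>45)&(H<85)&(Sa>100)&(V>40),"sugar":(Sa<50)&(V>110)}[o]
    m=c&(np.hypot(P[...,0]-xy[0],P[...,1]-xy[1])<rad)&(np.abs(P[...,2]-z)<tol)
    v,u=np.nonzero(m); w=plane(d,np.c_[u,v],z)[:,:2].astype(np.float32)
    (cx,cy),(a,b),_=cv2.fitEllipse(cv2.convexHull(w)); print(o,"centre",round(cx,4),round(cy,4),"axes",round(a,4),round(b,4),"depth z",np.median(P[m][:,2]).round(4),"strip-frame",tf([cx,cy]).round(4))
def strip(d):
    P=cloud(d); im=d["image"].astype(int)
    m=(im.max(2)<75)&(np.abs(P[...,2]-.008)<.006)&(np.hypot(P[...,0]-S[0],P[...,1]-S[1])<.14)
    cs,_=cv2.findContours((m*255).astype(np.uint8),cv2.RETR_EXTERNAL,cv2.CHAIN_APPROX_NONE)
    c=[]
    for k in sorted(cs,key=cv2.contourArea)[-2:]:
        R=cv2.minAreaRect(plane(d,k[:,0].astype(float),.008)[:,:2].astype(np.float32)); c.append(R[0]); print("half",np.round(R[0],4),np.round(R[1],4),round(R[2],2))
    c=np.array(c); c=c[np.argsort(c[:,1])]; v=c[1]-c[0]; print("strip centre",c.mean(0).round(4),"yaw",-np.degrees(np.arctan2(v[0],v[1])).round(2), "z",np.nanmedian(P[m][:,2]).round(4))
E
python3 - <<'E'
from h import *
st(); d=snap("wrist","w1.png"); strip(d)
E
```

```text
t 2.0 tcp [0.3885 0.1712 0.2165] strip-frame [-0.2398  0.1202] tool y yaw -8.15 tilt [ 0.0016 -0.0015] gap 1.003 gf 0.0 F [-0.4  0.9  0.1]
half [ 0.6044 -0.0384] [0.1061 0.0821] 82.02
half [0.6193 0.0743] [0.1046 0.0825] 82.1
strip centre [0.6118 0.0179] yaw -7.51 z 0.0082
```

View pics/w1.png

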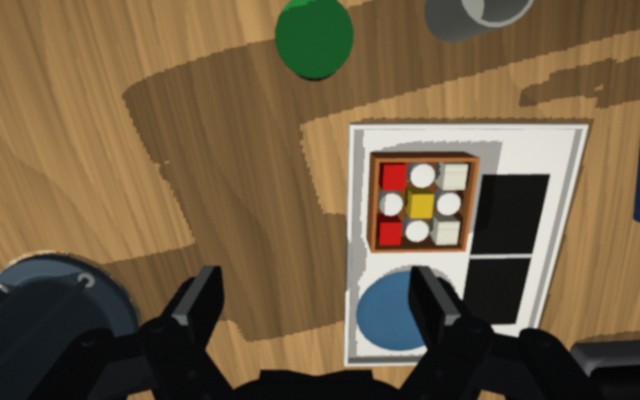

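The wrist view shows the strip halves at about (515,210) and (500,290), the saucer at (405,310), the basket at (425,205) and the tea lid at (314,38). It agrees with the fixed cameras to within 2 mm.

Call:
drive_tool(plan=[[-0.043, 0.021, 0, 0, 0, 0, 1], [-0.043, 0.021, 0, 0, 0, 0, 1], [-0.043, 0.021, 0, 0, 0, 0, 1], [-0.043, 0.021, 0, 0, 0, 0, 1], [-0.043, 0.021, 0, 0, 0, 0, 1], [-0.043, 0.021, 0, 0, 0, 0, 1], [-0.043, 0.021, 0, 0, 0, 0, 1], [-0.043, 0.021, 0, 0, 0, 0, 1], [-0.043, 0.021, 0, 0, 0, 0, 1], [-0.043, 0.021, 0, 0, 0, 0, 1]])

```text
t: 3.1
tcp_pos: [0.5378, -0.2781, 0.2159]
tool_rot: [0.752, 0.659, 0.0, -0.001]
force: [0.6, -0.1, -1.1]
finger_gap: 1.001
gripper_force: 0.0
```

Call:
drive_tool(plan=[[-0.041, 0.021, 0, 0, 0, 0, 1], [0, 0, 0, 0, 0, 0, 1], [0, 0, 0, 0, 0, 0, 1]])

```text
t: 3.4
tcp_pos: [0.5525, -0.3208, 0.2153]
tool_rot: [0.753, 0.658, 0.0, -0.001]
force: [-0.3, 1.5, -0.3]
finger_gap: 1.001
gripper_force: 0.0
```

```bash
sed -i 's/^S=.*/S=np.array([.611,.019]); YAW=np.radians(-7.6)/' h.py
python3 - <<'E'
from h import *
st(); d=snap("wrist","w2.png"); lid(d,"coffee",(.554,-.327),.095)
E
```

```text
t 3.4 tcp [ 0.5525 -0.3208  0.2153] strip-frame [-0.013  -0.3445] tool y yaw -7.66 tilt [-0.0012  0.0019] gap 1.001 gf 0.0 F [-0.3  1.5 -0.3]
coffee centre 0.5561 -0.3268 axes 0.0631 0.0636 depth z 0.0945 strip-frame [-0.0087 -0.35  ]
```

View pics/w2.png

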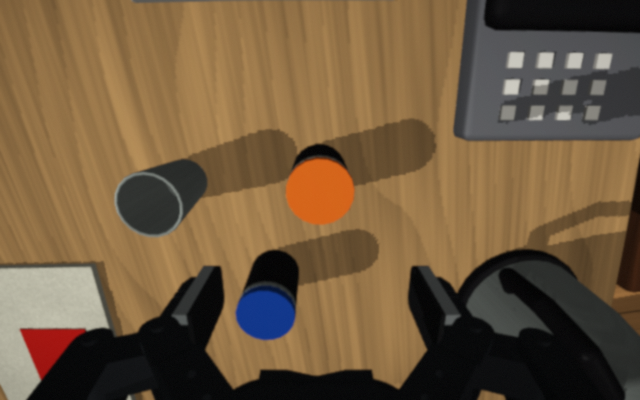

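The coffee lid is at (320,188), centred between the fingers and fitting 63 mm. The tumbler is at (150,203), choc at (267,310) and the kettle is clear to the right.

Call:
drive_tool(plan=[[-0.0055, 0.0043, 0.02, 0, 0, 0, 1], [0, 0, 0.04, 0, 0, 0, 1], [0, 0, 0.04, 0, 0, 0, 1], [0, 0, 0.03, 0, 0, 0, 1], [0, 0, 0.02, 0, 0, 0, 1], [0, 0, 0.01, 0, 0, 0, 1], [0, 0, 0, 0, 0, 0, 1], [0, 0, 0, 0, 0, 0, -1], [0, 0, 0, 0, 0, 0, -1], [0, 0, 0, 0, 0, 0, -1]], newtons=40)

```text
t: 4.45
tcp_pos: [0.5563, -0.3283, 0.0586]
tool_rot: [0.753, 0.658, 0.0, 0.001]
force: [-2.1, 1.4, 5.9]
finger_gap: 0.727
gripper_force: 43.3
```

Call:
drive_tool(plan=[[0, 0, 0, 0, 0, 0, -1], [0, 0, 0, 0, 0, 0, -1], [0, 0, 0, 0, 0, 0, -1], [0, 0, 0, 0, 0, 0, -1]])

```text
t: 4.85
tcp_pos: [0.5563, -0.3283, 0.0586]
tool_rot: [0.753, 0.658, 0.0, 0.001]
force: [-0.6, 0.9, 6.2]
finger_gap: 0.727
gripper_force: 43.4
```

```bash
python3 -c "
from h import *
st()"
```

```text
t 4.8 tcp [ 0.5563 -0.3283  0.0586] strip-frame [-0.0083 -0.3515] tool y yaw -7.69 tilt [ 0.0022 -0.0016] gap 0.727 gf 43.4 F [-0.6  0.9  6.2]
```

Call:
drive_tool(plan=[[0, 0, -0.02, 0, 0, 0, -1], [0, 0, -0.04, 0, 0, 0, -1], [0.02, 0, -0.04, 0, 0, 0, -1], [0.04, 0, 0, 0, 0, 0, -1], [0.04, 0, 0, 0, 0, 0, -1], [0.04, 0.002, 0, 0, 0, 0, -1], [0.04, 0.002, 0, 0, 0, 0, -1], [0.04, 0.002, 0, 0, 0, 0, -1], [0.04, 0.002, 0, 0, 0, 0, -1], [0.03, 0, 0, 0, 0, 0, -1]])

```text
t: 5.85
tcp_pos: [0.6023, -0.0389, 0.1565]
tool_rot: [0.753, 0.658, 0.0, -0.0]
force: [-0.2, -0.5, -1.7]
finger_gap: 0.721
gripper_force: 45.1
```

Call:
drive_tool(plan=[[0.0215, 0, 0.02, 0, 0, 0, -1], [0, 0, 0.02, 0, 0, 0, -1], [0, 0, 0, 0, 0, 0, -1]])

```text
t: 6.15
tcp_pos: [0.6025, -0.0187, 0.1138]
tool_rot: [0.752, 0.659, -0.002, -0.003]
force: [-0.5, -0.5, -2.6]
finger_gap: 0.723
gripper_force: 45.0
```

```bash
python3 - <<'E'
from h import *
st(); d=snap("wrist","w3.png"); lid(d,"coffee",manip.sense()["tcp_pos"],.15,tol=.012); strip(d)
E
```

```text
t 6.2 tcp [ 0.6025 -0.0187  0.1138] strip-frame [-0.0035 -0.0385] tool y yaw -7.58 tilt [-0.0063  0.0013] gap 0.723 gf 45.0 F [-0.5 -0.5 -2.6]
coffee centre 0.6036 -0.0168 axes 0.0625 0.0662 depth z 0.1499 strip-frame [-0.0026 -0.0365]
half [ 0.6078 -0.0157] [0.0622 0.0823] 82.6
half [0.6192 0.0739] [0.1065 0.0827] 82.45
strip centre [0.6135 0.0291] yaw -7.25 z 0.0079
```

View pics/w3.png

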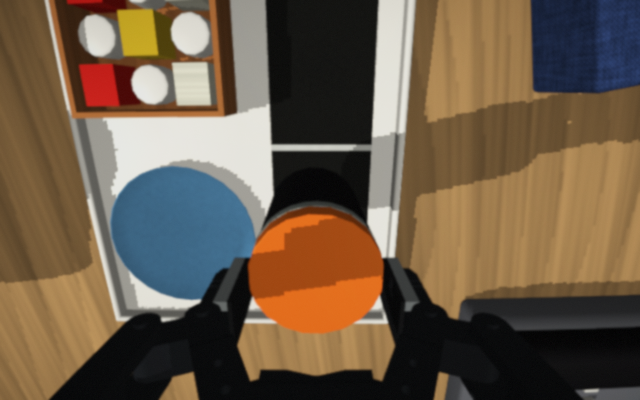

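The coffee lid is at (316,270) over the near half of the strip, with the white line clear above it at row 148. It needs a 3 mm trim.

Call:
drive_tool(plan=[[-0.003, 0.003, 0.015, 0, 0, 0, -1], [0, 0, 0.012, 0, 0, 0, -1], [0, 0, 0.01, 0, 0, 0, -1], [0, 0, 0.005, 0, 0, 0, -1], [0, 0, 0.002, 0, 0, 0, -1], [0, 0, 0.0, 0, 0, 0, -1], [0, 0, 0, 0, 0, 0, -1]])

```text
t: 6.9
tcp_pos: [0.6081, -0.0236, 0.0727]
tool_rot: [0.753, 0.658, 0.0, 0.0]
force: [-0.8, -1.3, -2.6]
finger_gap: 0.723
gripper_force: 45.2
```

```bash
python3 - <<'E'
from h import *
st(); d=snap("wrist"); lid(d,"coffee",manip.sense()["tcp_pos"],.104,tol=.008)
E
```

```text
t 6.9 tcp [ 0.6081 -0.0236  0.0727] strip-frame [ 0.0027 -0.0427] tool y yaw -7.68 tilt [ 0.0008 -0.0002] gap 0.723 gf 45.2 F [-0.8 -1.3 -2.6]
coffee centre 0.6086 -0.0244 axes 0.0649 0.0681 depth z 0.1087 strip-frame [ 0.0034 -0.0433]
```

Call:
drive_tool(plan=[[0.0028, -0.0028, 0.002, 0, 0, 0, -1], [0, 0, 0.002, 0, 0, 0, -1], [0, 0, 0.0015, 0, 0, 0, -1], [0, 0, 0, 0, 0, 0, -1], [0, 0, 0, 0, 0, 0, -1]])

```text
t: 7.45
tcp_pos: [0.6052, -0.0204, 0.0668]
tool_rot: [0.753, 0.658, -0.0, -0.0]
force: [-1.1, 0.3, -2.2]
finger_gap: 0.722
gripper_force: 45.2
```

```bash
python3 - <<'E'
from h import *
st(); d=snap("wrist"); lid(d,"coffee",manip.sense()["tcp_pos"],.104,tol=.008)
E
```

```text
t 7.5 tcp [ 0.6052 -0.0204  0.0668] strip-frame [-0.0005 -0.0398] tool y yaw -7.68 tilt [-0.0002  0.0001] gap 0.722 gf 45.2 F [-1.1  0.3 -2.2]
coffee centre 0.6063 -0.0179 axes 0.062 0.0646 depth z 0.1029 strip-frame [ 0.0002 -0.0372]
```

Call:
drive_tool(plan=[[0, 0, 0.001, 0, 0, 0, -1], [0, 0, 0, 0, 0, 0, 0.6], [0, 0, 0, 0, 0, 0, 0.8], [0, 0, 0, 0, 0, 0, 1], [0, 0, 0, 0, 0, 0, 1], [0, 0, -0.01, 0, 0, 0, 1], [0, 0, -0.03, 0, 0, 0, 1], [0, 0, -0.04, 0, 0, 0, 1], [0, 0, -0.05, 0, 0, 0, 1]])

```text
t: 8.4
tcp_pos: [0.6039, -0.0202, 0.1961]
tool_rot: [0.753, 0.658, -0.001, -0.002]
force: [0.4, 0.1, 0.1]
finger_gap: 0.996
gripper_force: 0.0
```

```bash
python3 - <<'E'
from h import *
st(); d=snap("wrist"); lid(d,"coffee",(.606,-.019),.103); strip(d); print("sugar",tf([.502,.450]),"tea",tf([.405,.291]),"mug",tf([.555,.317]),"saucer",tf([.4768,-.0418]))
E
```

```text
t 8.4 tcp [ 0.6039 -0.0202  0.1961] strip-frame [-0.0018 -0.0398] tool y yaw -7.69 tilt [-0.0038  0.0009] gap 0.996 gf 0.0 F [0.4 0.1 0.1]
coffee centre 0.605 -0.0191 axes 0.0626 0.0636 depth z 0.1024 strip-frame [-0.001  -0.0385]
half [ 0.6086 -0.011 ] [0.0547 0.0825] 82.23
half [0.6193 0.0741] [0.1065 0.0828] 82.48
strip centre [0.6139 0.0315] yaw -7.12 z 0.0079
sugar [-0.165045    0.41279795] tea [-0.24016414  0.24236581] mug [-0.09492047  0.28797587] saucer [-0.12497994 -0.07801471]
```

Call:
drive_tool(plan=[[0.041, -0.015, -0.01, 0, 0, 0, 1], [0.041, -0.015, -0.01, 0, 0, 0, 1], [0.041, -0.015, 0, 0, 0, 0, 1], [0.041, -0.015, 0, 0, 0, 0, 1], [0.041, -0.015, 0, 0, 0, 0, 1], [0.041, -0.015, 0, 0, 0, 0, 1], [0.041, -0.015, 0, 0, 0, 0, 1], [0.041, -0.015, 0, 0, 0, 0, 1], [0.041, -0.015, 0, 0, 0, 0, 1], [0.041, -0.015, 0, 0, 0, 0, 1]])

```text
t: 9.45
tcp_pos: [0.5109, 0.4077, 0.2166]
tool_rot: [0.753, 0.658, 0.001, 0.0]
force: [-0.1, -0.2, 0.9]
finger_gap: 0.999
gripper_force: 0.0
```

Call:
drive_tool(plan=[[0.041, -0.015, 0, 0, 0, 0, 1], [0, 0, 0, 0, 0, 0, 1], [0, 0, 0, 0, 0, 0, 1]])

```text
t: 9.75
tcp_pos: [0.5014, 0.4494, 0.216]
tool_rot: [0.752, 0.659, 0.0, 0.0]
force: [-0.5, 0.2, 0.3]
finger_gap: 0.999
gripper_force: 0.0
```

```bash
python3 - <<'E'
from h import *
st(); d=snap("wrist","w4.png"); lid(d,"sugar",(.502,.450),.095)
E
```

```text
t 9.8 tcp [0.5014 0.4494 0.216 ] strip-frame [-0.1656  0.4121] tool y yaw -7.54 tilt [ 0.0005 -0.0004] gap 0.999 gf 0.0 F [-0.5  0.2  0.3]
sugar centre 0.5047 0.4509 axes 0.0628 0.0634 depth z 0.0945 strip-frame [-0.1625  0.4141]
```

View pics/w4.png

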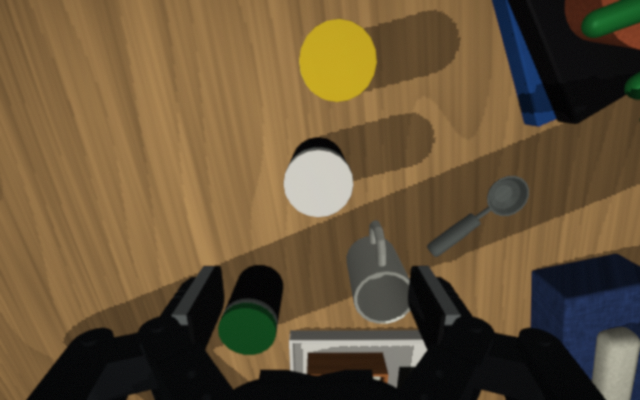

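The sugar's white lid is at (318,183) and the yellow look-alike at (338,60). The mug is at (382,290) with its handle pointing up-image (+tool x), and tea is at (250,325).

Call:
drive_tool(plan=[[0.0015, 0.0028, 0.02, 0, 0, 0, 1], [0, 0, 0.04, 0, 0, 0, 1], [0, 0, 0.04, 0, 0, 0, 1], [0, 0, 0.03, 0, 0, 0, 1], [0, 0, 0.02, 0, 0, 0, 1], [0, 0, 0.01, 0, 0, 0, 1], [0, 0, 0, 0, 0, 0, 1], [0, 0, 0, 0, 0, 0, -1], [0, 0, 0, 0, 0, 0, -1], [0, 0, 0, 0, 0, 0, -1]], newtons=40)

```text
t: 10.8
tcp_pos: [0.5061, 0.4504, 0.0582]
tool_rot: [0.753, 0.658, 0.002, 0.0]
force: [-1.2, -1.6, 5.3]
finger_gap: 0.72
gripper_force: 43.5
```

Call:
drive_tool(plan=[[0, 0, 0, 0, 0, 0, -1], [0, 0, 0, 0, 0, 0, -1]])

```text
t: 11.0
tcp_pos: [0.5061, 0.4505, 0.0581]
tool_rot: [0.753, 0.658, 0.002, 0.0]
force: [-0.9, -0.2, 6.2]
finger_gap: 0.724
gripper_force: 43.7
```

```bash
python3 -c "
from h import *
st()"
```

```text
t 11.0 tcp [0.5061 0.4505 0.0581] strip-frame [-0.1611  0.4138] tool y yaw -7.66 tilt [0.0032 0.0017] gap 0.724 gf 43.7 F [-0.9 -0.2  6.2]
```

Call:
drive_tool(plan=[[0, 0, -0.02, 0, 0, 0, -1], [0, 0, -0.04, 0, 0, 0, -1], [0, 0, -0.04, 0, 0, 0, -1], [-0.02, 0.01, -0.04, 0, 0, 0, -1], [-0.04, 0.018, 0, 0, 0, 0, -1], [-0.04, 0.018, 0, 0, 0, 0, -1], [-0.04, 0.018, 0, 0, 0, 0, -1], [-0.04, 0.018, 0, 0, 0, 0, -1], [-0.04, 0.018, 0, 0, 0, 0, -1], [-0.04, 0.018, 0, 0, 0, 0, -1]])

```text
t: 12.0
tcp_pos: [0.5872, 0.1746, 0.1958]
tool_rot: [0.753, 0.658, -0.0, 0.0]
force: [-0.0, 0.8, -3.0]
finger_gap: 0.722
gripper_force: 44.9
```

Call:
drive_tool(plan=[[-0.04, 0.018, 0, 0, 0, 0, -1], [-0.04, 0.018, 0, 0, 0, 0, -1], [-0.028, 0.007, 0, 0, 0, 0, -1], [0, 0, 0, 0, 0, 0, -1], [0, 0, 0, 0, 0, 0, -1]])

```text
t: 12.5
tcp_pos: [0.615, 0.063, 0.1955]
tool_rot: [0.753, 0.657, -0.0, -0.001]
force: [-0.3, 0.7, -2.1]
finger_gap: 0.722
gripper_force: 44.9
```

```bash
python3 - <<'E'
from h import *
st(); d=snap("wrist","w5.png"); lid(d,"sugar",manip.sense()["tcp_pos"],manip.sense()["tcp_pos"][2]+.0365,tol=.008)
E
```

```text
t 12.5 tcp [0.615  0.063  0.1955] strip-frame [-0.0018  0.0441] tool y yaw -7.78 tilt [-0.0008  0.0007] gap 0.722 gf 44.9 F [-0.3  0.7 -2.1]
sugar centre 0.6147 0.0634 axes 0.0632 0.0661 depth z 0.2323 strip-frame [-0.0022  0.0445]
```

Call:
drive_tool(plan=[[-0.004, 0.0013, 0.02, 0, 0, 0, -1], [0, 0, 0.03, 0, 0, 0, -1], [0, 0, 0.03, 0, 0, 0, -1], [0, 0, 0.025, 0, 0, 0, -1], [0, 0, 0.012, 0, 0, 0, -1], [0, 0, 0.006, 0, 0, 0, -1], [0, 0, 0, 0, 0, 0, -1], [0, 0, 0, 0, 0, 0, -1], [0, 0, 0, 0, 0, 0, -1]])

```text
t: 13.45
tcp_pos: [0.6173, 0.0594, 0.0742]
tool_rot: [0.753, 0.658, 0.001, 0.001]
force: [0.2, -1.0, -2.6]
finger_gap: 0.722
gripper_force: 44.9
```

```bash
python3 - <<'E'
from h import *
st(); d=snap("wrist","w5.png"); lid(d,"sugar",manip.sense()["tcp_pos"],manip.sense()["tcp_pos"][2]+.0365,rad=.04,tol=.008)
E
```

```text
t 13.4 tcp [0.6173 0.0594 0.0742] strip-frame [0.0009 0.0409] tool y yaw -7.67 tilt [ 0.0028 -0.0002] gap 0.722 gf 44.9 F [ 0.2 -1.  -2.6]
sugar centre 0.6157 0.0605 axes 0.0628 0.0696 depth z 0.111 strip-frame [-0.0008  0.0418]
```

Call:
drive_tool(plan=[[-0.001, -0.0005, 0.004, 0, 0, 0, -1], [0, 0, 0.003, 0, 0, 0, -1], [0, 0, 0.001, 0, 0, 0, -1], [0, 0, 0.001, 0, 0, 0, -1], [0, 0, 0, 0, 0, 0, -1], [0, 0, 0, 0, 0, 0, -1]])

```text
t: 14.1
tcp_pos: [0.6156, 0.0583, 0.0661]
tool_rot: [0.753, 0.658, 0.0, 0.0]
force: [-3.3, 0.1, 11.3]
finger_gap: 0.722
gripper_force: 46.3
```

Call:
drive_tool(plan=[[0, 0, 0, 0, 0, 0, 0.6], [0, 0, 0, 0, 0, 0, 0.8], [0, 0, 0, 0, 0, 0, 1], [0, 0, 0, 0, 0, 0, 1], [0, 0, -0.01, 0, 0, 0, 1], [0, 0, -0.03, 0, 0, 0, 1], [0, 0, -0.05, 0, 0, 0, 1], [0, 0, -0.05, 0, 0, 0, 1], [0, 0, 0, 0, 0, 0, 1]])

```text
t: 15.0
tcp_pos: [0.6212, 0.0582, 0.2126]
tool_rot: [0.753, 0.658, 0.006, 0.006]
force: [1.5, -0.1, 0.5]
finger_gap: 0.996
gripper_force: 0.0
```

```bash
python3 - <<'E'
from h import *
st(); d=snap("wrist","w6.png"); lid(d,"sugar",(.616,.059),.103,rad=.045); lid(d,"coffee",(.606,-.019),.103)
E
```

```text
t 15.0 tcp [0.6212 0.0582 0.2126] strip-frame [0.0049 0.0402] tool y yaw -7.66 tilt [ 0.0174 -0.0014] gap 0.996 gf 0.0 F [ 1.5 -0.1  0.5]
sugar centre 0.6144 0.0591 axes 0.0629 0.0635 depth z 0.1024 strip-frame [-0.002   0.0402]
coffee centre 0.6053 -0.0179 axes 0.0622 0.0634 depth z 0.1024 strip-frame [-0.0007 -0.0374]
```

View pics/w6.png

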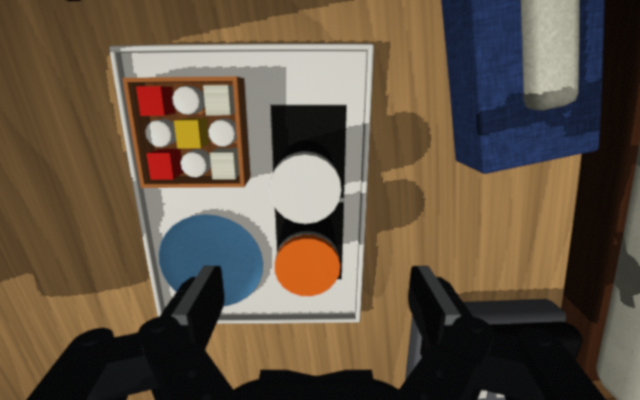

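Coffee (307,265) and sugar (305,187) stand on the strip, one on each side of the white line. The gap is about 14 mm.

Call:
drive_tool(plan=[[0.029, -0.0345, 0, 0, 0, 0, 1], [0.029, -0.0345, 0, 0, 0, 0, 1], [0.029, -0.0345, 0, 0, 0, 0, 1], [0.029, -0.0345, 0, 0, 0, 0, 1], [0.029, -0.0345, 0, 0, 0, 0, 1], [0.029, -0.0345, 0, 0, 0, 0, 1], [0.028, -0.033, 0, 0, 0, 0, 1], [0, 0, 0, 0, 0, 0, 1], [0, 0, 0, 0, 0, 0, 1], [0, 0, 0, 0, 0, 0, 1]])

```text
t: 16.05
tcp_pos: [0.4052, 0.2902, 0.2034]
tool_rot: [0.753, 0.658, -0.0, 0.0]
force: [0.4, -0.3, -0.1]
finger_gap: 1.001
gripper_force: 0.0
```

```bash
python3 - <<'E'
from h import *
st(); d=snap("wrist","w7.png"); lid(d,"tea",(.405,.291),.095)
E
```

```text
t 16.1 tcp [0.4052 0.2902 0.2034] strip-frame [-0.2399  0.2416] tool y yaw -7.71 tilt [-0.0002 -0.0005] gap 1.001 gf 0.0 F [ 0.4 -0.3 -0.1]
tea centre 0.406 0.2959 axes 0.0621 0.0631 depth z 0.0944 strip-frame [-0.2398  0.2473]
```

Call:
drive_tool(plan=[[0.0055, 0.0005, 0.02, 0, 0, 0, 1], [0, 0, 0.04, 0, 0, 0, 1], [0, 0, 0.04, 0, 0, 0, 1], [0, 0, 0.03, 0, 0, 0, 1], [0, 0, 0.015, 0, 0, 0, 1], [0, 0, 0.005, 0, 0, 0, 1], [0, 0, 0, 0, 0, 0, 1], [0, 0, 0, 0, 0, 0, -1], [0, 0, 0, 0, 0, 0, -1], [0, 0, 0, 0, 0, 0, -1]], newtons=40)

```text
t: 17.1
tcp_pos: [0.4067, 0.2964, 0.0553]
tool_rot: [0.753, 0.658, 0.001, 0.0]
force: [-0.9, -0.3, 3.8]
finger_gap: 0.724
gripper_force: 42.9
```

Call:
drive_tool(plan=[[0, 0, 0, 0, 0, 0, -1], [0, 0, 0, 0, 0, 0, -1], [0, 0, 0, 0, 0, 0, -1]])

```text
t: 17.4
tcp_pos: [0.4066, 0.2964, 0.0553]
tool_rot: [0.753, 0.658, 0.001, 0.0]
force: [-0.6, -0.6, 6.1]
finger_gap: 0.727
gripper_force: 43.3
```

```bash
python3 -c "
from h import *
st()"
```

```text
t 17.4 tcp [0.4066 0.2964 0.0553] strip-frame [-0.2393  0.248 ] tool y yaw -7.67 tilt [0.0025 0.0009] gap 0.727 gf 43.3 F [-0.6 -0.6  6.1]
```

Call:
drive_tool(plan=[[0, 0, -0.02, 0, 0, 0, -1], [0, 0, -0.045, 0, 0, 0, -1], [0, 0, -0.045, 0, 0, 0, -1], [0, 0, -0.045, 0, 0, 0, -1], [-0.02, 0.02, -0.02, 0, 0, 0, -1], [-0.034, 0.032, 0, 0, 0, 0, -1], [-0.034, 0.032, 0, 0, 0, 0, -1], [-0.034, 0.032, 0, 0, 0, 0, -1], [-0.034, 0.032, 0, 0, 0, 0, -1], [-0.034, 0.032, 0, 0, 0, 0, -1]])

```text
t: 18.4
tcp_pos: [0.559, 0.0822, 0.2287]
tool_rot: [0.753, 0.658, -0.0, -0.0]
force: [1.2, 0.7, -4.1]
finger_gap: 0.73
gripper_force: 46.2
```

Call:
drive_tool(plan=[[-0.03, 0.03, 0, 0, 0, 0, -1], [-0.02, 0.02, 0, 0, 0, 0, -1], [-0.0075, 0.008, 0, 0, 0, 0, -1], [0, 0, 0, 0, 0, 0, -1], [0, 0, 0, 0, 0, 0, -1], [0, 0, 0, 0, 0, 0, -1]])

```text
t: 19.0
tcp_pos: [0.6072, 0.0207, 0.2287]
tool_rot: [0.752, 0.659, -0.0, -0.001]
force: [0.1, -0.0, -3.3]
finger_gap: 0.731
gripper_force: 46.1
```

```bash
python3 - <<'E'
from h import *
st(); d=snap("wrist","w8.png"); z=manip.sense()["tcp_pos"]; lid(d,"tea",z,z[2]+.0397,tol=.008)
E
```

```text
t 19.0 tcp [0.6072 0.0207 0.2287] strip-frame [-0.004   0.0012] tool y yaw -7.58 tilt [-0.0017  0.0008] gap 0.731 gf 46.1 F [ 0.1 -0.  -3.3]
tea centre 0.608 0.0213 axes 0.0627 0.0654 depth z 0.268 strip-frame [-0.0032  0.0019]
```

Call:
drive_tool(plan=[[-0.0008, 0.002, 0.01, 0, 0, 0, -1], [0, 0, 0.02, 0, 0, 0, -1], [0, 0, 0.02, 0, 0, 0, -1], [0, 0, 0.01, 0, 0, 0, -1], [0, 0, 0.004, 0, 0, 0, -1], [0, 0, 0, 0, 0, 0, -1], [0, 0, 0, 0, 0, 0, -1], [0, 0, 0, 0, 0, 0, -1]])

```text
t: 19.85
tcp_pos: [0.6114, 0.0179, 0.1658]
tool_rot: [0.753, 0.658, 0.001, 0.001]
force: [-0.5, 0.6, -3.7]
finger_gap: 0.72
gripper_force: 46.1
```

```bash
python3 - <<'E'
from h import *
st(); d=snap("wrist","w9.png"); z=manip.sense()["tcp_pos"]; lid(d,"tea",z,z[2]+.0397,tol=.008)
E
```

```text
t 19.9 tcp [0.6114 0.0179 0.1658] strip-frame [ 0.0005 -0.0011] tool y yaw -7.68 tilt [ 0.0022 -0.0003] gap 0.720 gf 46.1 F [-0.5  0.6 -3.7]
tea centre 0.6121 0.0184 axes 0.0627 0.0657 depth z 0.2052 strip-frame [ 0.0012 -0.0005]
```

Call:
drive_tool(plan=[[0.001, -0.0015, 0.003, 0, 0, 0, -1], [0, 0, 0.002, 0, 0, 0, -1], [0, 0, 0.001, 0, 0, 0, -1], [0, 0, 0.001, 0, 0, 0, -1], [0, 0, 0, 0, 0, 0, -1], [0, 0, 0, 0, 0, 0, -1], [0, 0, 0, 0, 0, 0, -1]])

```text
t: 20.6
tcp_pos: [0.6092, 0.0191, 0.1583]
tool_rot: [0.753, 0.658, 0.0, 0.0]
force: [-1.3, 0.5, 2.4]
finger_gap: 0.725
gripper_force: 46.5
```

```bash
python3 - <<'E'
from h import *
st(); d=snap("wrist","w10.png"); z=manip.sense()["tcp_pos"]; lid(d,"tea",z,z[2]+.0397,tol=.008)
E
```

```text
t 20.6 tcp [0.6092 0.0191 0.1583] strip-frame [-0.0018 -0.0001] tool y yaw -7.68 tilt [ 0.0003 -0.0001] gap 0.725 gf 46.5 F [-1.3  0.5  2.4]
tea centre 0.61 0.0196 axes 0.0628 0.0657 depth z 0.1977 strip-frame [-0.0011  0.0005]
```

Contact is made and the canister is centred, so I release it gently and rise.

Call:
drive_tool(plan=[[0, 0, 0, 0, 0, 0, 0.5], [0, 0, 0, 0, 0, 0, 0.7], [0, 0, 0, 0, 0, 0, 0.9], [0, 0, 0, 0, 0, 0, 1], [0, 0, 0, 0, 0, 0, 1], [0, 0, -0.01, 0, 0, 0, 1], [0, 0, -0.03, 0, 0, 0, 1], [0, 0, -0.04, 0, 0, 0, 1], [0, 0, -0.04, 0, 0, 0, 1], [0, 0, 0, 0, 0, 0, 1]])

```text
t: 21.65
tcp_pos: [0.6134, 0.0186, 0.2855]
tool_rot: [0.753, 0.658, 0.005, 0.006]
force: [0.4, -0.0, -0.4]
finger_gap: 1.0
gripper_force: 0.0
```

```bash
python3 - <<'E'
from h import *
st(); d=snap("wrist","w11.png"); lid(d,"tea",S,.198); d=snap("side","s11.png"); d2=snap("scene","c11.png")
a=cv2.imread("pics/s11.png")[90:270,240:420]; b=cv2.imread("pics/c11.png")[130:310,220:460]
cv2.imwrite("pics/v11.png",np.hstack([cv2.resize(a,(330,330)),cv2.resize(b,(440,330))]))
E
```

```text
t 21.6 tcp [0.6134 0.0186 0.2855] strip-frame [ 0.0025 -0.0001] tool y yaw -7.67 tilt [ 0.0148 -0.0022] gap 1.000 gf 0.0 F [ 0.4 -0.  -0.4]
tea centre 0.6087 0.0188 axes 0.0621 0.0632 depth z 0.1974 strip-frame [-0.0022 -0.0005]
```

View pics/v11.png

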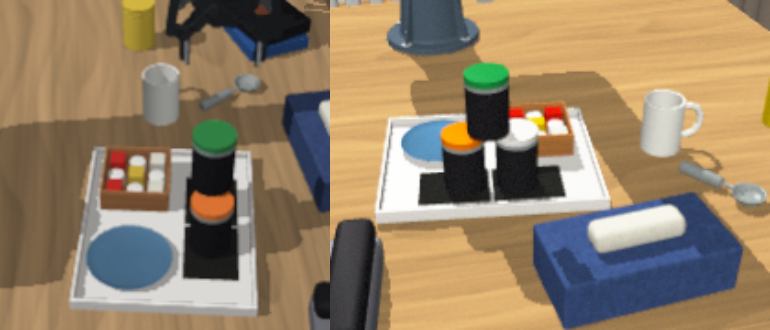

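The stack stands: green lid across the orange and white lids, over the middle line. The mug is at (662,122) in the right crop, handle toward +y.

Call:
drive_tool(plan=[[0.03, -0.01, 0, 0, 0, 0, 1], [0.041, -0.013, 0, 0, 0, 0, 1], [0.041, -0.013, 0, 0, 0, 0, 1], [0.041, -0.013, 0.01, 0, 0, 0, 1], [0.041, -0.013, 0.02, 0, 0, 0, 1], [0.041, -0.013, 0.02, 0, 0, 0, 1], [0.038, -0.013, 0.02, 0, 0, 0, 1], [0.015, -0.005, 0.01, 0, 0, 0, 1], [0, 0, 0, 0, 0, 0, 1], [0, 0, 0, 0, 0, 0, 1]])

```text
t: 22.8
tcp_pos: [0.5555, 0.316, 0.1972]
tool_rot: [0.753, 0.658, -0.001, 0.0]
force: [-0.2, 0.0, 0.5]
finger_gap: 0.998
gripper_force: 0.0
```

```bash
python3 - <<'E'
from h import *
st(); d=snap("wrist","w12.png"); P=cloud(d); near=np.hypot(P[...,0]-.556,P[...,1]-.317)<.1
rim=near&(np.abs(P[...,2]-.0895)<.004); v,u=np.nonzero(rim); w=plane(d,np.c_[u,v],.09)[:,:2].astype(np.float32)
# handle top is <=.08, so only rim here
E=cv2.fitEllipse(cv2.convexHull(w)); c=np.array(E[0]); print("rim",c.round(4),np.round(E[1],4),"z",np.median(P[rim][:,2]).round(4),"strip-frame",tf(c).round(4))
q=P[near&(P[...,2]>.02)&(P[...,2]<.082)]; r=np.hypot(*(q[:,:2]-c).T); hq=q[(r>.042)]; m=hq.mean(0)[:2]-c
print("handle n",len(hq),"max r",r.max().round(3),"ang",np.degrees(np.arctan2(m[1],m[0])).round(1))
E
```

```text
t 22.8 tcp [0.5555 0.316  0.1972] strip-frame [-0.0943  0.2871] tool y yaw -7.67 tilt [-0.0011 -0.0015] gap 0.998 gf 0.0 F [-0.2  0.   0.5]
rim [0.5579 0.3162] [0.0648 0.0658] z 0.0891 strip-frame [-0.092   0.2875]
handle n 377 max r 0.098 ang 82.4
```

View pics/w12.png

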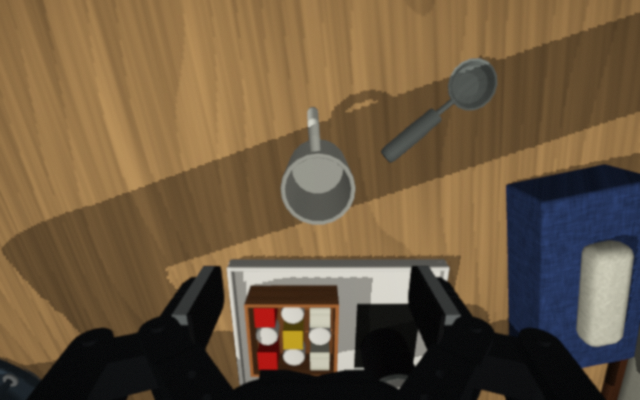

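The mug rim is at (318,190), with its handle at (313,120) along +tool x and clear of the fingers. The spoon lies flat to the right.

Call:
drive_tool(plan=[[0.0005, 0.0024, 0.02, 0, 0, 0, 1], [0, 0, 0.04, 0, 0, 0, 1], [0, 0, 0.04, 0, 0, 0, 1], [0, 0, 0.025, 0, 0, 0, 1], [0, 0, 0.013, 0, 0, 0, 1], [0, 0, 0.005, 0, 0, 0, 1], [0, 0, 0, 0, 0, 0, 1], [0, 0, 0, 0, 0, 0, -1], [0, 0, 0, 0, 0, 0, -1], [0, 0, 0, 0, 0, 0, -1]], newtons=35)

```text
t: 23.85
tcp_pos: [0.5589, 0.3178, 0.0573]
tool_rot: [0.753, 0.658, 0.001, 0.001]
force: [-0.5, 0.1, 5.5]
finger_gap: 0.73
gripper_force: 36.8
```

Call:
drive_tool(plan=[[0, 0, 0, 0, 0, 0, -1], [0, 0, 0, 0, 0, 0, -1], [0, 0, 0, 0, 0, 0, -1]])

```text
t: 24.15
tcp_pos: [0.5589, 0.3178, 0.0574]
tool_rot: [0.753, 0.658, 0.002, 0.001]
force: [-1.8, 0.1, 5.3]
finger_gap: 0.732
gripper_force: 36.8
```

```bash
python3 -c "
from h import *
st()"
```

```text
t 24.1 tcp [0.5589 0.3178 0.0574] strip-frame [-0.0911  0.2892] tool y yaw -7.65 tilt [0.0032 0.0011] gap 0.732 gf 36.8 F [-1.8  0.1  5.3]
```

Call:
drive_tool(plan=[[0, 0, -0.02, 0, 0, 0, -1], [0, 0, -0.04, 0, 0, 0, -1], [-0.02, -0.01, -0.04, 0, 0, 0, -1], [-0.037, -0.02, -0.02, 0, 0, 0, -1], [-0.04, -0.02, 0, 0, 0, 0, -1], [-0.04, -0.01, 0, 0, 0, 0, -1], [-0.04, 0, 0, 0, 0, 0, -1], [-0.04, 0, 0, 0, 0, 0, -1], [-0.04, 0, 0, 0, 0, 0, -1], [-0.04, 0.006, 0, 0, 0, 0, -1]])

```text
t: 25.15
tcp_pos: [0.4634, 0.029, 0.1755]
tool_rot: [0.753, 0.659, 0.0, 0.0]
force: [0.4, -0.5, -2.3]
finger_gap: 0.728
gripper_force: 39.7
```

Call:
drive_tool(plan=[[-0.04, 0.01, 0, 0, 0, 0, -1], [-0.02, 0.01, 0, 0, 0, 0, -1], [-0.01, 0, 0, 0, 0, 0, -1], [0, 0, 0, 0, 0, 0, -1], [0, 0, 0, 0, 0, 0, -1], [0, 0, 0, 0, 0, 0, -1]])

```text
t: 25.75
tcp_pos: [0.4745, -0.0405, 0.1748]
tool_rot: [0.752, 0.659, -0.0, -0.001]
force: [0.7, -0.2, -3.6]
finger_gap: 0.727
gripper_force: 39.7
```

```bash
cat >> h.py <<'E'
def saucer(d):
    P=cloud(d); h=cv2.cvtColor(d["image"],cv2.COLOR_RGB2HSV).astype(int); m=(h[...,0]>95)&(h[...,0]<115)&(h[...,1]>90)&(P[...,2]<.03)&(np.hypot(P[...,0]-.477,P[...,1]+.042)<.09)
    v,u=np.nonzero(m); w=plane(d,np.c_[u,v],.018)[:,:2].astype(np.float32); E=cv2.fitEllipseDirect(cv2.convexHull(w)); print("saucer",np.round(E[0],4),np.round(E[1],4),"z",np.median(P[m][:,2]).round(4),"strip-frame",tf(E[0]).round(4))
def rim(d,z,xy):
    P=cloud(d); m=(np.hypot(P[...,0]-xy[0],P[...,1]-xy[1])<.045)&(np.abs(P[...,2]-z)<.004)&(d["image"].min(2)>90)
    v,u=np.nonzero(m); w=plane(d,np.c_[u,v],z)[:,:2].astype(np.float32); E=cv2.fitEllipse(cv2.convexHull(w)); print("rim",np.round(E[0],4),np.round(E[1],4),"z",np.median(P[m][:,2]).round(4),"strip-frame",tf(E[0]).round(4))
E
python3 - <<'E'
from h import *
saucer(pickle.load(open("pics/w1.pkl","rb"))); saucer(pickle.load(open("pics/w6.pkl","rb"))); saucer(pickle.load(open("pics/w3.pkl","rb")))
st(); z=manip.sense()["tcp_pos"]; d=snap("wrist","w13.png"); rim(d,z[2]+.0327,z)
E
```

```text
saucer [ 0.4788 -0.0425] [0.1248 0.1268] z 0.0128 strip-frame [-0.1229 -0.0784]
saucer [ 0.4801 -0.043 ] [0.1265 0.1279] z 0.0127 strip-frame [-0.1216 -0.0787]
saucer [ 0.4794 -0.0428] [0.1266 0.1283] z 0.0126 strip-frame [-0.1223 -0.0786]
t 25.8 tcp [ 0.4745 -0.0405  0.1748] strip-frame [-0.1274 -0.0771] tool y yaw -7.59 tilt [-0.0008  0.0007] gap 0.727 gf 39.7 F [ 0.7 -0.2 -3.6]
rim [ 0.4761 -0.0416] [0.0648 0.0679] z 0.2069 strip-frame [-0.1257 -0.0779]
```

View pics/w13.png

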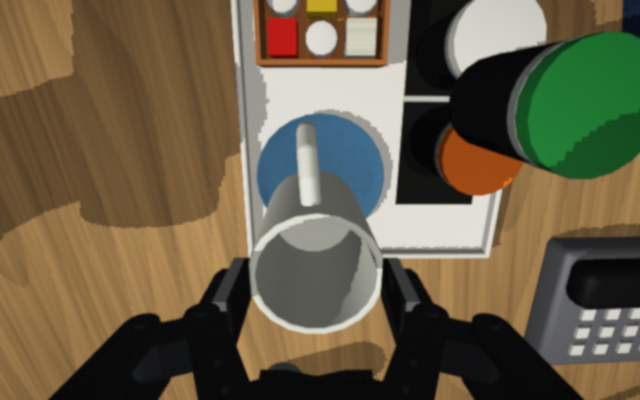

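The mug (318,270) hangs over the saucer (320,170) with the stack clear at the right. I need a 3.5 mm trim, then lower.

Call:
drive_tool(plan=[[-0.001, 0.003, 0.02, 0, 0, 0, -1], [0, 0, 0.03, 0, 0, 0, -1], [0, 0, 0.025, 0, 0, 0, -1], [0, 0, 0.015, 0, 0, 0, -1], [0, 0, 0.006, 0, 0, 0, -1], [0, 0, 0, 0, 0, 0, -1], [0, 0, 0, 0, 0, 0, -1], [0, 0, 0, 0, 0, 0, -1]])

```text
t: 26.6
tcp_pos: [0.4789, -0.0435, 0.0797]
tool_rot: [0.753, 0.658, 0.001, 0.001]
force: [-0.3, -0.5, -3.1]
finger_gap: 0.734
gripper_force: 39.8
```

```bash
python3 - <<'E'
from h import *
st(); z=manip.sense()["tcp_pos"]; d=snap("wrist"); rim(d,z[2]+.0327,z)
E
```

```text
t 26.6 tcp [ 0.4789 -0.0435  0.0797] strip-frame [-0.1227 -0.0794] tool y yaw -7.66 tilt [ 0.0021 -0.0007] gap 0.734 gf 39.8 F [-0.3 -0.5 -3.1]
rim [ 0.4791 -0.044 ] [0.0639 0.0751] z 0.1118 strip-frame [-0.1224 -0.0799]
```

Call:
drive_tool(plan=[[0.001, -0.0005, 0.004, 0, 0, 0, -1], [0, 0, 0.003, 0, 0, 0, -1], [0, 0, 0.0015, 0, 0, 0, -1], [0, 0, 0.001, 0, 0, 0, -1], [0, 0, 0, 0, 0, 0, -1], [0, 0, 0, 0, 0, 0, -1]])

```text
t: 27.25
tcp_pos: [0.4774, -0.0425, 0.0704]
tool_rot: [0.753, 0.658, -0.0, 0.0]
force: [-3.4, -1.0, 9.8]
finger_gap: 0.728
gripper_force: 42.0
```

```bash
python3 - <<'E'
from h import *
st()
E
```

```text
t 27.2 tcp [ 0.4774 -0.0425  0.0704] strip-frame [-0.1243 -0.0786] tool y yaw -7.67 tilt [-0.0001 -0.0003] gap 0.728 gf 42.0 F [-3.4 -1.   9.8]
```

Call:
drive_tool(plan=[[0, 0, 0, 0, 0, 0, 0.55], [0, 0, 0, 0, 0, 0, 0.7], [0, 0, 0, 0, 0, 0, 0.9], [0, 0, 0, 0, 0, 0, 1], [0, 0, 0, 0, 0, 0, 1], [0, 0, -0.01, 0, 0, 0, 1], [0, 0, -0.03, 0, 0, 0, 1], [0, 0, -0.04, 0, 0, 0, 1], [0, 0, -0.04, 0, 0, 0, 1], [-0.01, -0.01, -0.03, 0, 0, 0, 1]])

```text
t: 28.25
tcp_pos: [0.4682, -0.0509, 0.2226]
tool_rot: [0.752, 0.659, 0.001, 0.002]
force: [0.3, -0.7, 1.1]
finger_gap: 0.999
gripper_force: 0.0
```

Call:
drive_tool(plan=[[-0.02, -0.01, -0.03, 0, 0, 0, 1], [-0.03, 0, -0.02, 0, 0, 0, 1], [0, 0, 0, 0, 0, 0, 1], [0, 0, 0, 0, 0, 0, 1], [0, 0, 0, 0, 0, 0, 1]])

```text
t: 28.75
tcp_pos: [0.449, -0.0982, 0.2686]
tool_rot: [0.753, 0.658, -0.0, -0.001]
force: [0.7, -0.0, 0.0]
finger_gap: 1.0
gripper_force: 0.0
```

```bash
python3 - <<'E'
from h import *
st(); d=snap("wrist","w14.png"); rim(d,.103,(.478,-.042)); lid(d,"tea",S,.198); lid(d,"coffee",(.606,-.019),.103); strip(d)
snap("side","s14.png"); snap("scene","c14.png")
a=cv2.imread("pics/s14.png")[90:390,230:430]; b=cv2.imread("pics/c14.png")[130:310,100:480]
cv2.imwrite("pics/v14.png",np.hstack([cv2.resize(a,(200,300)),cv2.resize(b,(600,284))[:300] if 0 else cv2.copyMakeBorder(cv2.resize(b,(600,284)),0,16,0,0,0)]))
E
```

```text
t 28.8 tcp [ 0.449  -0.0982  0.2686] strip-frame [-0.145  -0.1376] tool y yaw -7.67 tilt [-0.0018  0.0013] gap 1.000 gf 0.0 F [ 0.7 -0.   0. ]
rim [ 0.4762 -0.0441] [0.0651 0.0655] z 0.1022 strip-frame [-0.1253 -0.0804]
tea centre 0.6073 0.0182 axes 0.0637 0.0653 depth z 0.1976 strip-frame [-0.0036 -0.0013]
coffee centre 0.6039 -0.02 axes 0.0612 0.0642 depth z 0.1026 strip-frame [-0.0019 -0.0396]
half [ 0.5199 -0.0277] [0.0297 0.0815] 24.88
half [ 0.6044 -0.0365] [0.1042 0.0827] 82.7
strip centre [ 0.5621 -0.0321] yaw 84.1 z 0.0084
```

View pics/w14.png

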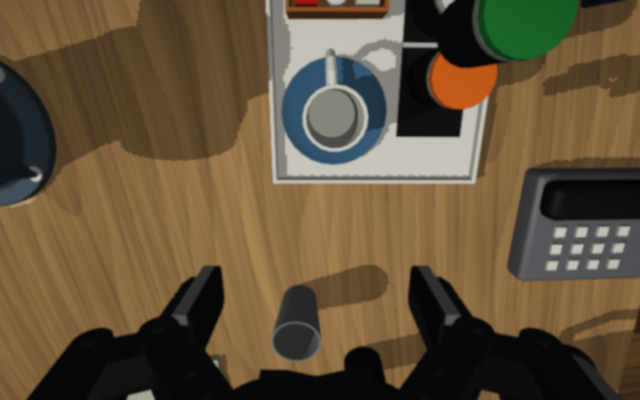

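View pics/v14.png

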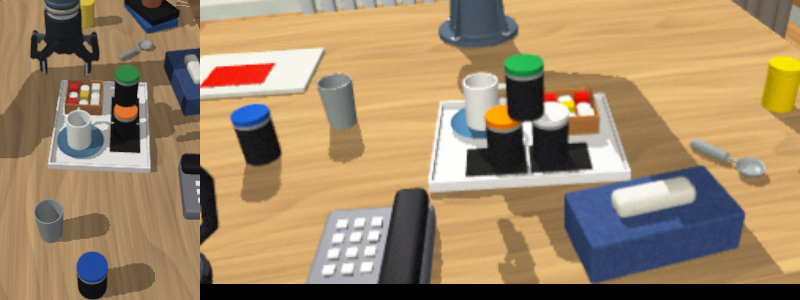

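The mug stands upright in the saucer (335,117), within about 3 mm of its centre. The stack is intact, the choc canister and tumbler are where they were, and the robot touches nothing.

```bash
python3 -c "
from station import manip
print(manip.sign_off())"
```

```text
the job is handed in; nothing more can be done
None
```

The tea tray is set and handed in at about 29 s: coffee and sugar on the strip roughly 14 mm apart, tea across both lids over the middle line, and the mug upright in the saucer, with the other items left alone.

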